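Raise the telescopic pot stand to its next hole and load it

ROBOT

A 6-joint arm with a two-finger parallel gripper is mounted at the origin on a cart in front of the work surface, level with it; the furniture and walls round the work are solid. World frame = base frame: x ahead of the robot, y to its left, z up, the work surface at z = 0. Lengths are in m, angles in rad, forces in N, time in s.
With the tool pointing down it reaches from about 0.35 to 0.975 m from the base axis. Payload 17.4 kg.
Tool frame: the origin (TCP) lies at the very end of the fingers, on their centre line; the grasp point (between the pads) lies 19 mm behind it; z points along the fingers, x is the direction in which the jaws open and shut, and the axes are right-handed (so a half turn about z gives the same grasp; the last joint's range is limited). The gripper opens to 85 mm and grips with 20 to 120 N. Pads are 22 mm wide; open, the fingers measure 114 mm over their backs; the gripper's body (76 mm by 85 mm) begins 54 mm behind the grasp point. The pads swing forward as they close: fully open they stand 13 mm farther back than shut.
Start: joints at [1.253, 0.116, 1.442, -0, 1.584, -0.038], TCP at [0.186, 0.649, 0.231] pointing down, gripper open.
Joint ranges: [-2.83, 2.83], [-0.83, 2.19], [0.07, 2.5], [-1.14, 4.28], [0.01, 3], [-2.97, 2.97]. Speed limits (rad/s): [1.89, 1.89, 2.22, 3.14, 3.14, 3.14].

INTERFACE

Orientations are given as [roll, pitch, yaw] about the fixed x, y, z axes, in that order (R = Rz(yaw) Ry(pitch) Rx(roll)).
In Python, from cell import bot gives the robot as it stands.
- The arm moves only by the tool move_arm, never from a script. Its argument "motion" is a list of rows, each a list of 7 numbers: the shift along the world's x, y, z in cm, then the turn, a rotation vector about the world's x, y, z in rad, then the opening, from 0 (shut) to 1 (fully open). A call has 1 to 10 rows; each row shifts and turns the pose as measured when the row begins; what a row does not reach is not made up. A row lasts 1/8 s, in which the tool goes at most 62.5 mm and 10.7 degrees, less where a joint would pass 70% of its speed; a pose out of reach is approached as far as the arm can. A call is refused whole if a number of a shift passes 6.25 or a number of a turn 0.188, either way. A call with a gripper value outside its range is refused whole. The fingers move at their own pace and stop on an object; "grip_force" is the grip in N (left out, the last holds). Time passes only in rows, so rows that do not move let the fingers close. It gives the time, the measured TCP pose, the force and the opening at its end, in the units of the state.
- bot.state(): the state, without advancing time (a new reading comes with each control period).
- bot.get_image(name): name is "scene" or "top" or "wrist"; returns (picture, depth): 420x560x3 uint8, blue, green, red; 420x560 float32, m along the optical axis (not along the pixel's ray), 0 where there is no reading.
- bot.get_calibration(name): a dict with "camera_matrix" (3x3 intrinsics, pixels), "eye" and "rotation" of the camera in the world; the wrist camera has in their place "tool_from_camera" (4x4, takes a point from camera to tool coordinates, whose origin is the TCP and whose axes are the tool frame's). Camera axes: x right, y down, z forward; pixel columns grow to the right and rows downward; lengths in m; the calibration is good to about 2 mm. A picture is of the moment at which its call begins: read the wrist's pose just before it. get_calibration takes no time and is no camera call.
- bot.job_done(): hands the job in, once; it reports no verdict.
The state is a dict: "time_s": time; "joint_positions": joint angles; "joint_vel": joint speeds; "joint_efforts": joint torques, N m; "ee_pos": TCP position; "ee_rot": TCP orientation; "wrist_force": force on the tool from outside, world axes, zero at the start; "torque": the same for the moment, N m; "finger_gap": opening from 0.0 (shut) to 1.0 (fully open).
Only numpy, scipy, OpenCV 4.12 (cv2) and the standard library are available. Lean on these libraries where they do the work, as an engineer would, in place of code of your own. Each camera call takes 0.05 s, during which the arm holds its last target.

TASK

Pull the blue cup of the telescopic stand slowly straight up until the red sprung button pops through the hole in the black sleeve, stopping as soon as it catches: never load the button with more than 25 N. Then stand the round pot with the black cap upright in the blue cup, resting on the cup's floor, with the button still locked, and let go. Do not tip the pot over, and leave the tubs, the glass jar and the dropper bottle where they are.

Things in the scene. Friction and masses are not known exactly. Their poses are not given: they have to be found in the camera images.
- cup (a point): Centre of the recess floor of the square blue cup on top of the telescopic stand; z up, -x the side of the stand with the red button; cup and stand turn together. Cup 60 x 60 mm outside, recess 50 x 50 mm, sides along x and y; rim 8 mm above this point, underside 12 mm below it. Pinch it across two opposite sides from above.
- carrier (a joint): Height of the cup and its inner tube (together 150 g) in the stand, in m: 0 fully down, 0.064 upper stop; starts between 0 and 0.020. Slides straight up and down only; friction about 3 N, weight 1.5 N and rubbing of the button 1 N; it stays where it is left.
- foot (a point): Centre of the top of the grey foot of the stand, 110 x 110 x 12 mm, fixed to the trolley; axes as cup. On it stand the outer tube and round it the black sleeve, 36 x 36 mm, which always end at least 3 mm below the underside of the cup.
- button: Red round sprung button, 8 mm across, on the inner tube: centre of its outer end, 110 mm below cup, facing the stand's -x. At the start it is pushed in, hidden behind the sleeve's wall. The hole for it (10.5 mm square, yellow frame) lies above it, at an unmeasured height that differs every time: it catches at a value of carrier between 0.032 and 0.056, to be found by feel.
- button_travel (a joint): How far the button has come out, in m: 0 pushed in behind the sleeve's wall, 0.0078 fully popped through the hole. A spring (4 N in, 1.5 N out) drives it; it needs about 0.1 s in front of the hole, so pass slowly. Once in, it locks the tube both ways with about 1 mm of play, and any further pull goes straight into the button.
- pot_mid (a point): Centre, half-way up, of the round pale pot with a black screw cap, standing on the trolley to the right of the stand: 87 mm high, about 60 g; z up along the pot. Its body is 41 mm across and straight to 70 mm above its foot, the cap above that 43 mm across. Grip it high, 15 to 25 mm above this point, so that the gripper's body stays clear of the cap.
- tub_white: Bystander: white lidded tub, 152 mm wide, 136 high, back left; origin at the centre of its underside.
- tub_red: Bystander: white tub with a red lid, 130 mm wide, 110 high, back right; origin at the centre of its underside.
- coplin_jar: Bystander: clear glass jar with purple contents, 62 mm wide, 118 high, standing in the red tray at the left; origin at the centre of its underside.
- dropper: Bystander: brown dropper bottle with black teat, 38 mm wide, 103 high, standing in the red tray at the left; origin at the centre of its underside.
Things that resemble listed ones, but are neither listed nor needed, are in the scene too. Leave any orange, turquoise or yellow look-alike of the part that bears pot_mid alone.

How it is judged:
On the way:
1. the red button has popped through the hole and locked the stand, with the pot not yet in the cup (value of joint button_travel above 0.006 m and horizontal distance between pot_mid and cup above 0.06 m), for 0.3 s.
At the end, for the whole second after the job is handed in: The button is out (travel over 6 mm); the pot stands upright (within 0.1 rad) on the floor of the cup, its axis within 8 mm of the cup's centre and its middle 40 to 47.5 mm above the cup's floor (value of joint button_travel above 0.006 m and horizontal distance between pot_mid and cup below 0.008 m and z of pot_mid in the frame of cup between 0.04 and 0.0475 m and angle between pot_mid's own z axis and vertical below 0.1 rad); the robot touches nothing.
It fails at once if the button is loaded with more than 25 N (contact force between button and anything else above 25 N).
It fails at once if the pot is tipped over (more than 0.7 rad) (angle between pot_mid's own z axis and vertical above 0.7 rad).
It fails at once if a tub, the glass jar or the dropper bottle is moved more than 3 cm (distance of any of tub_white, tub_red, coplin_jar, dropper from where it was at the start of the episode above 0.03 m).
It also fails if it takes over 58 s, if anything falls off the work surface, if the arm or the gripper's body presses on something with over 40 N, if the wrist force passes 120 N, or if a joint passes its speed limit or range.

## Working session

There is one attempt and no reset: what is moved stays moved. The work goes in short steps, Python scripts to look and compute and a tool call to move; the robot and the scene stay as the last step left them, time stands still between calls to the robot, and variables do not carry over. Pictures are saved under pics/ and viewed, and the job is handed in when it is done.

Besides the shell and the picture viewer there is one more tool, called after "Request:" as name(argument=value, ...), one argument or row to a line, values as JSON. move_arm: Moves the arm, as the interface text tells. Its arguments: {"type":"object","properties":{"motion":{"type":"array","items":{"type":"array","items":{"type":"number"}}},"grip_force":{"type":"number"}},"required":["motion"]}

```bash
mkdir -p pics; python3 - <<'E'
from cell import bot
import cv2,numpy as np
print(bot.state())
for n in ("scene","top"):
    im,d=bot.get_image(n); cv2.imwrite(f"pics/{n}0.png",im); np.save(f"pics/{n}0.npy",d)
    c=bot.get_calibration(n); print(n,c)
print(bot.get_calibration("wrist"))
E
```

```text
{'time_s': 0.0, 'joint_positions': array([ 1.25320645e+00,  1.16480236e-01,  1.44227380e+00, -1.69747034e-05,
        1.58396755e+00, -3.77872729e-02]), 'joint_vel': array([-0.00085129,  0.00062209, -0.00054086, -0.00067926,  0.00208243,
        0.00056671]), 'joint_efforts': array([ 1.63382174e-03, -7.31993508e+01, -6.32490277e+01,  1.92299296e-05,
        6.15624333e-03,  7.29727140e-05]), 'ee_pos': array([0.18635923, 0.64857185, 0.23056074]), 'ee_rot': array([-3.14156697e+00,  1.12877557e-03,  1.29099353e+00]), 'wrist_force': array([ 0.36180573, -0.08943451,  0.48443148]), 'torque': array([-0.00160398,  0.01914655, -0.00229562]), 'finger_gap': 1.0007235366008789}
scene {'camera_matrix': array([[504.84984256,   0.        , 283.38215027],
       [  0.        , 504.84984256, 199.00023382],
       [  0.        ,   0.        ,   1.        ]]), 'eye': array([-0.29176517, -0.62985149,  0.90164395]), 'rotation': array([-2.21006083,  0.0178244 , -0.89796161])}
top {'camera_matrix': array([[428.49395651,   0.        , 282.29583161],
       [  0.        , 428.49395651, 210.56826509],
       [  0.        ,   0.        ,   1.        ]]), 'eye': array([0.40404302, 0.02774869, 1.29870557]), 'rotation': array([-3.06577791,  0.00831507, -1.58523735])}
{'camera_matrix': array([[322.02508632,   0.        , 278.50173243],
       [  0.        , 322.02508632, 205.17931232],
       [  0.        ,   0.        ,   1.        ]]), 'tool_from_camera': array([[ 1.00000000e+00,  7.47925643e-06,  2.17474332e-05,
        -1.15440511e-03],
       [-1.32637098e-05,  9.60084285e-01,  2.79710859e-01,
        -7.11993779e-02],
       [-1.87873396e-05, -2.79710859e-01,  9.60084285e-01,
        -1.42120114e-01],
       [ 0.00000000e+00,  0.00000000e+00,  0.00000000e+00,
         1.00000000e+00]])}
```

View pics/scene0.png

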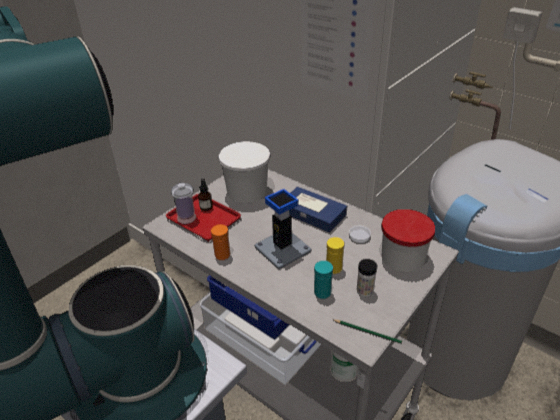

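View pics/top0.png

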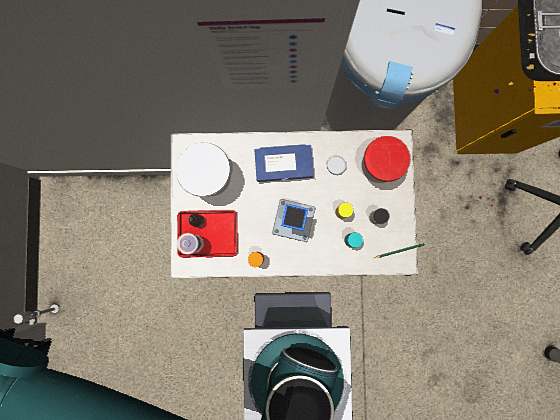

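The scene view shows the stand with its blue cup at about (282,200) and the pot with the black cap at (368,275). In the top view the cup is at (296,216) and the cap at (380,216). Orange, turquoise and yellow decoys stand nearby.

```bash
cat > h.py <<'E'
import numpy as np,cv2
from scipy.spatial.transform import Rotation as R
from cell import bot
def cam(n,st=None):
    c=bot.get_calibration(n);K=c["camera_matrix"]
    if n=="wrist":
        T=np.eye(4);T[:3,:3]=R.from_euler("xyz",st["ee_rot"]).as_matrix();T[:3,3]=st["ee_pos"]
        T=T@c["tool_from_camera"];return K,T[:3,:3],T[:3,3]
    return K,R.from_euler("xyz",c["rotation"]).as_matrix(),np.array(c["eye"])
def onplane(C,uv,z):
    K,Rm,e=C;d=Rm@np.linalg.solve(K,[uv[0],uv[1],1.]);return e+d*(z-e[2])/d[2]
def cloud(C,dep):
    K,Rm,e=C;v,u=np.indices(dep.shape)
    p=np.stack([(u-K[0,2])/K[0,0]*dep,(v-K[1,2])/K[1,1]*dep,dep],-1)
    return p@Rm.T+e
E
python3 - <<'E'
from h import *
for n in ("top","scene"):
    im=cv2.imread(f"pics/{n}0.png");d=np.load(f"pics/{n}0.npy");C=cam(n);P=cloud(C,d)
    hsv=cv2.cvtColor(im,cv2.COLOR_BGR2HSV)
    roi=np.zeros(im.shape[:2],bool)
    # black cap
    if n=="top": roi[200:235,365:395]=1; r2=(slice(190,250),slice(265,325))
    else: roi[255,295]=0; roi[255:300,352:382]=1; r2=(slice(185,215),slice(260,305))
    m=(hsv[...,2]<60)&roi&(P[...,2]>.05)
    print(n,"cap px",m.sum(),np.argwhere(m).mean(0)[::-1],np.median(P[m],0),P[m].min(0),P[m].max(0))
    roi[:]=0;roi[r2]=1
    m=(hsv[...,0]>100)&(hsv[...,0]<130)&(hsv[...,1]>150)&(hsv[...,2]>60)&roi
    print("blue",m.sum(),P[m].min(0),P[m].max(0),np.median(P[m],0))
    c=max(cv2.findContours(m.astype(np.uint8),0,2)[0],key=cv2.contourArea);print(cv2.minAreaRect(c))
    x=im[r2];cv2.imwrite(f"pics/{n}_z.png",cv2.resize(x,None,fx=9,fy=9,interpolation=cv2.INTER_NEAREST))
E
```

```text
top cap px 106 [380.90566038 215.66981132] [ 0.47661761 -0.2426203   0.08660793] [ 0.4573058  -0.26299682  0.06593654] [ 0.49653226 -0.22308483  0.09270218]
blue 158 [ 0.40404302 -0.0294872   0.1512548 ] [0.50748265 0.0372041  1.29870557] [0.47128186 0.00468968 0.16772941]
((294.38824462890625, 216.7529296875), (22.34383773803711, 22.56077003479004), 12.52880859375)
scene cap px 244 [367.25      267.3442623] [ 0.46930812 -0.24949326  0.085796  ] [-0.29176517 -0.62985149  0.05884689] [ 0.49509072 -0.2275018   0.90164395]
blue 339 [-0.29176517 -0.62985149 -0.00379031] [0.64762136 0.19193974 0.90164395] [ 0.46123052 -0.00877945  0.16326957]
((281.3711853027344, 201.16494750976562), (21.107967376708984, 30.01064682006836), 68.96248626708984)
```

View pics/top_z.png

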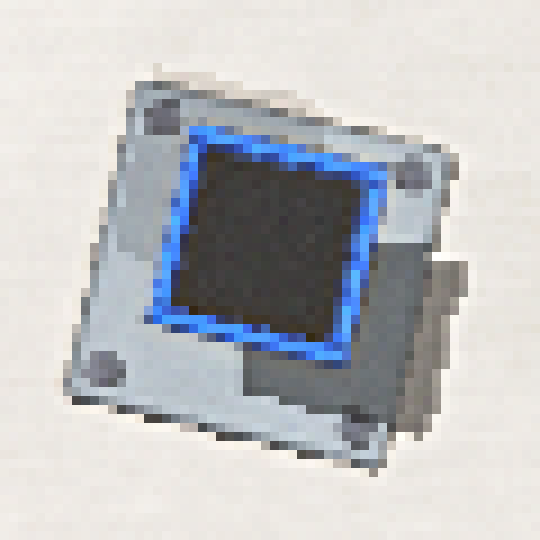

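View pics/scene_z.png

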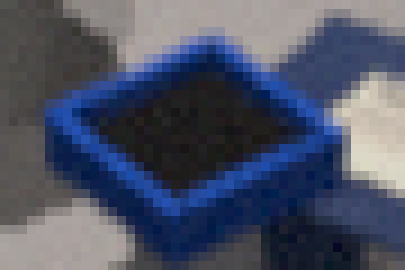

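```bash
python3 - <<'E'
from h import *
n="top";im=cv2.imread("pics/top0.png");d=np.load("pics/top0.npy");C=cam(n);P=cloud(C,d)
hsv=cv2.cvtColor(im,cv2.COLOR_BGR2HSV)
m=np.zeros(d.shape,np.uint8);m[195:240,270:320]=((hsv[...,0]>100)&(hsv[...,0]<130)&(hsv[...,1]>130)&(hsv[...,2]>60))[195:240,270:320]
mm=m.astype(bool)&(P[...,2]<.3);zs=P[mm][:,2];print(np.percentile(zs,[5,25,50,75,95]))
c=max(cv2.findContours(m,0,2)[0],key=cv2.contourArea)
for z in(.16,.168,.175):
    w=np.array([onplane(C,p,z) for p in c[:,0]+0.0])[:,:2].astype(np.float32)
    r=cv2.minAreaRect(w*1000);print(z,r)
sc=cam("scene")
print(onplane(C,(380.9,215.7),.087))
for nm,lo,hi,roi in(("yel",22,33,(200,225,330,362)),("teal",80,100,(228,255,340,370)),("foot",0,0,None)):
    if roi:
        q=(hsv[...,0]>=lo)&(hsv[...,0]<=hi)&(hsv[...,1]>120);k=np.zeros_like(q);k[roi[0]:roi[1],roi[2]:roi[3]]=1;q&=k
        print(nm,np.median(P[q],0),P[q].max(0),P[q].min(0))
# bystanders heights
print("red tub",P[158,388],"white",P[168,203])
E
```

```text
[0.16008845 0.16545885 0.16761173 0.16946742 0.17193995]
0.16 ((473.7370300292969, 3.895008087158203), (59.81140899658203, 60.58297348022461), 76.15727233886719)
0.168 ((473.247314453125, 4.0626068115234375), (59.39120101928711, 60.15729904174805), 76.15724182128906)
0.175 ((472.8190002441406, 4.209228515625), (59.023529052734375, 59.784934997558594), 76.15725708007812)
[ 0.47746734 -0.24213311  0.087     ]
yel [ 0.4949106  -0.14070467  0.08675767] [0.51538099 0.02774869 1.29870557] [ 0.40404302 -0.16155223  0.00329551]
teal [ 0.41017462 -0.16488075  0.08693494] [0.4298636  0.02774869 1.29870557] [ 0.39032455 -0.18715919  0.01593771]
red tub [ 0.63706278 -0.26118149  0.11346975] white [0.6120007  0.2511197  0.14161612]
```

Request:
move_arm(
  motion=[
    [2.4,-5.4,0.3,0,0,0.019,1],
    [2.4,-5.4,0.3,0,0,0.019,1],
    [2.4,-5.4,0.3,0,0,0,1],
    [2.4,-5.4,0.3,0,0,0,1],
    [2.4,-5.4,0.3,0,0,0,1],
    [2.4,-5.4,0.3,0,0,0,1],
    [2.4,-5.4,0,0,0,0,1],
    [2.4,-5.4,0,0,0,0,1],
    [2.4,-5.4,0,0,0,0,1],
    [2.4,-5.4,0,0,0,0,1],
  ],
  grip_force=40,
)

```text
time_s: 1.35
ee_pos: [0.4277, 0.0932, 0.2449]
ee_rot: [3.141, 0.005, 1.337]
wrist_force: [1.2, 0.6, -0.6]
finger_gap: 0.998
```

Request:
move_arm(
  motion=[
    [2.3,-4.5,0,0,0,-0.008,1],
    [2.3,-4.5,0,0,0,0,1],
    [0,0,0,0,0,0,1],
  ],
)

```text
time_s: 1.72
ee_pos: [0.475, -0.0035, 0.2441]
ee_rot: [3.141, 0.006, 1.324]
wrist_force: [-0.2, -0.3, -0.0]
finger_gap: 1.001
```

```bash
python3 - <<'E'
from h import *
st=bot.state();im,d=bot.get_image("wrist");cv2.imwrite("pics/w1.png",im)
print(st["ee_pos"],st["ee_rot"],st["wrist_force"])
C=cam("wrist",st);P=cloud(C,d);hsv=cv2.cvtColor(im,cv2.COLOR_BGR2HSV)
m=((hsv[...,0]>100)&(hsv[...,0]<130)&(hsv[...,1]>130)&(hsv[...,2]>60)&(abs(P[...,2]-.168)<.006)&(P[...,0]<.53)).astype(np.uint8)
cv2.imwrite("pics/w1m.png",m*255)
c=max(cv2.findContours(m,0,2)[0],key=cv2.contourArea)
zr=np.median(P[m.astype(bool)][:,2]);print("rim z",zr)
w=np.array([onplane(C,p,zr) for p in c[:,0]+0.0])[:,:2].astype(np.float32)*1000
print(cv2.minAreaRect(w))
E
```

```text
[ 0.47498338 -0.0035323   0.24411745] [3.1414758  0.00552775 1.32360855] [-0.21555234 -0.31095874 -0.01351812]
rim z 0.16770009699628768
((471.4532165527344, 1.9863014221191406), (59.47146987915039, 59.99415969848633), 75.97743225097656)
```

View pics/w1.png

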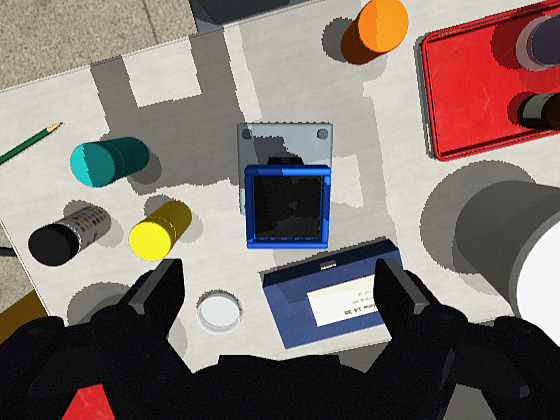

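Request:
move_arm(
  motion=[
    [-0.3,0.65,-2.0,0.0053,-0.0013,0.003,1],
    [0,0,-2,0,0,0,1],
    [0,0,0,0,0,0,1],
  ],
)

```text
time_s: 2.15
ee_pos: [0.47, 0.0071, 0.2002]
ee_rot: [-3.14, -0.001, 1.331]
wrist_force: [-0.5, -1.0, -0.2]
finger_gap: 0.999
```

Request:
move_arm(
  motion=[
    [0.2,-0.4,0,0,0,-0.003,1],
    [0,0,0,0,0,0,1],
    [0,0,-2.0,0,0,0,1],
    [0,0,-2.0,0,0,0,1],
    [0,0,0,0,0,0,1],
  ],
)

```text
time_s: 2.78
ee_pos: [0.4719, 0.0034, 0.1578]
ee_rot: [-3.141, -0.001, 1.329]
wrist_force: [-0.4, 0.4, 0.9]
finger_gap: 0.999
```

Request:
move_arm(
  motion=[
    [0,0,-1.1,0,0,0,1],
    [0,0,-1.0,0,0,0,1],
    [0,0,0,0,0,0,1],
    [0,0,0,0,0,0,0.8],
  ],
)

```text
time_s: 3.28
ee_pos: [0.4721, 0.0033, 0.1356]
ee_rot: [-3.141, -0.001, 1.329]
wrist_force: [0.1, 0.7, 0.1]
finger_gap: 0.817
```

```bash
python3 - <<'E'
from h import *
st=bot.state();im,d=bot.get_image("wrist");cv2.imwrite("pics/w2.png",im)
print(st["ee_pos"],st["ee_rot"],st["wrist_force"],st["finger_gap"])
E
```

```text
[0.47209595 0.00334863 0.13564447] [-3.14095370e+00 -9.27659813e-04  1.32884475e+00] [0.06393496 0.68174067 0.08203798] 0.8165469680226919
```

View pics/w2.png

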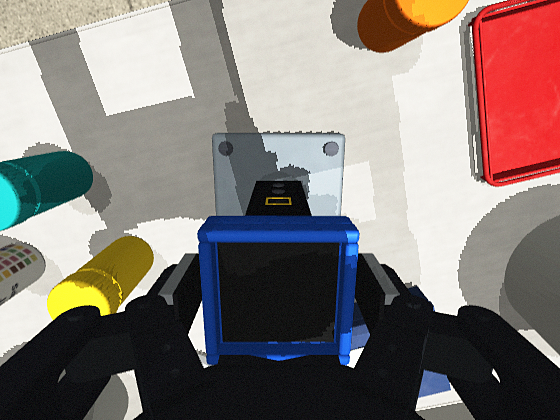

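```bash
python3 - <<'E'
from h import *
st=bot.state();C=cam("wrist",st);K,Rm,e=C
im=cv2.imread("pics/w2.png");hsv=cv2.cvtColor(im,cv2.COLOR_BGR2HSV)
m=np.zeros(im.shape[:2],np.uint8);m[185:215,255:305]=((hsv[...,0]>18)&(hsv[...,0]<35)&(hsv[...,1]>110))[185:215,255:305]
ys,xs=np.nonzero(m);print(xs.min(),xs.max(),ys.min(),ys.max())
c=np.array([.472,.003,0]);n=np.array([-np.cos(-.242),-np.sin(-.242),0])
for uv in((xs.mean(),ys.min()),(xs.mean(),ys.max()),((xs.min()+xs.max())/2,(ys.min()+ys.max())/2)):
    d=Rm@np.linalg.solve(K,[uv[0],uv[1],1.]);t=((c+n*.018-e)@n)/(d@n);print(e+t*d)
E
```

```text
256 302 189 214
[0.45422822 0.00611326 0.05353464]
[0.45424654 0.00618748 0.11204898]
[0.45442355 0.00690458 0.08685917]
```

Request:
move_arm(
  motion=[
    [0,0,0,0,0,0,0.6],
    [0,0,0,0,0,0,0.6],
    [0,0,0,0,0,0,0.6],
    [0,0,0,0,0,0,0.6],
  ],
  grip_force=20,
)

```text
time_s: 3.82
ee_pos: [0.4721, 0.0031, 0.1358]
ee_rot: [-3.141, -0.001, 1.329]
wrist_force: [-0.5, -1.2, -2.0]
finger_gap: 0.701
```

Request:
move_arm(
  motion=[
    [0,0,0.2,0,0,0,0.6],
    [0,0,0.2,0,0,0,0.6],
    [0,0,0.2,0,0,0,0.6],
    [0,0,0.2,0,0,0,0.6],
    [0,0,0.2,0,0,0,0.6],
  ],
)

```text
time_s: 4.45
ee_pos: [0.4721, 0.0031, 0.1456]
ee_rot: [-3.141, -0.0, 1.329]
wrist_force: [2.4, -1.3, -7.1]
finger_gap: 0.7
```

Request:
move_arm(
  motion=[
    [0,0,0.2,0,0,0,0.6],
    [0,0,0.2,0,0,0,0.6],
    [0,0,0.2,0,0,0,0.6],
    [0,0,0.2,0,0,0,0.6],
  ],
)

```text
time_s: 4.95
ee_pos: [0.4721, 0.0031, 0.1542]
ee_rot: [-3.141, -0.0, 1.329]
wrist_force: [2.8, -2.0, -7.5]
finger_gap: 0.698
```

```bash
python3 - <<'E'
from h import *
st=bot.state();im,d=bot.get_image("wrist");cv2.imwrite("pics/w3.png",im)
print(st["ee_pos"],st["ee_rot"],st["wrist_force"],st["finger_gap"])
E
```

```text
[0.47207551 0.00309183 0.1542323 ] [-3.14089728e+00 -4.52254208e-04  1.32859273e+00] [ 2.80499979 -2.03143416 -7.46756085] 0.6980718266522928
```

View pics/w3.png

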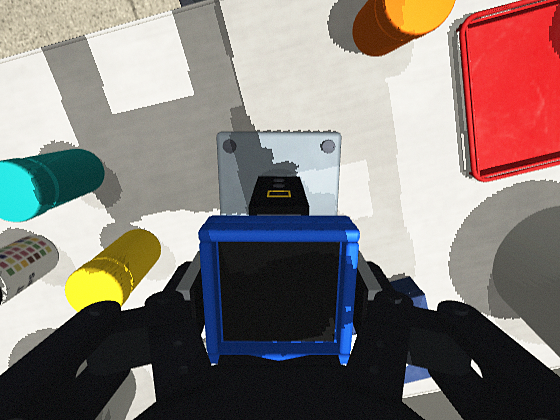

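The cup has risen with the gripper, and the yellow-framed hole is visible at about (279,194). I'll refine the height of the hole.

```bash
python3 - <<'E'
from h import *
st=bot.state();C=cam("wrist",st);K,Rm,e=C
im=cv2.imread("pics/w3.png");hsv=cv2.cvtColor(im,cv2.COLOR_BGR2HSV)
m=np.zeros(im.shape[:2],np.uint8);s=(slice(185,204),slice(262,296))
m[s]=((hsv[...,0]>15)&(hsv[...,0]<40)&(hsv[...,1]>110)&(hsv[...,2]>90))[s]
ys,xs=np.nonzero(m);print(xs.min(),xs.max(),ys.min(),ys.max())
c=np.array([.472,.003,0]);n=np.array([-np.cos(-.242),-np.sin(-.242),0])
for v in(ys.min()-.5,ys.max()+.5,(ys.min()+ys.max())/2):
    d=Rm@np.linalg.solve(K,[(xs.min()+xs.max())/2,v,1.]);t=((c+n*.0185-e)@n)/(d@n);print(e+t*d)
st=bot.state();print(st["wrist_force"])
E
```

```text
267 290 190 196
[0.45379637 0.00645016 0.0761887 ]
[0.45379412 0.00644104 0.09562359]
[0.4537952  0.0064454  0.08632394]
[ 1.1520295 -2.6180869 -4.8166966]
```

Request:
move_arm(
  motion=[
    [0,0,0.1,0,0,0,0.6],
    [0,0,0.1,0,0,0,0.6],
    [0,0,0.1,0,0,0,0.6],
  ],
)

```text
time_s: 5.38
ee_pos: [0.4721, 0.0031, 0.1576]
ee_rot: [-3.141, -0.0, 1.329]
wrist_force: [2.5, -1.6, -6.7]
finger_gap: 0.697
```

Request:
move_arm(
  motion=[
    [0,0,0.1,0,0,0,0.6],
    [0,0,0.1,0,0,0,0.6],
    [0,0,0.1,0,0,0,0.6],
    [0,0,0.1,0,0,0,0.6],
  ],
)

```text
time_s: 5.88
ee_pos: [0.4721, 0.0031, 0.1618]
ee_rot: [-3.141, -0.0, 1.329]
wrist_force: [2.5, -2.4, -6.4]
finger_gap: 0.696
```

Request:
move_arm(
  motion=[
    [0,0,0.08,0,0,0,0.6],
    [0,0,0.08,0,0,0,0.6],
  ],
)

```text
time_s: 6.12
ee_pos: [0.4721, 0.0031, 0.1636]
ee_rot: [-3.141, -0.0, 1.329]
wrist_force: [2.6, -1.0, -6.9]
finger_gap: 0.696
```

Request:
move_arm(
  motion=[
    [0,0,0.08,0,0,0,0.6],
    [0,0,0.08,0,0,0,0.6],
  ],
)

```text
time_s: 6.38
ee_pos: [0.4721, 0.0031, 0.1653]
ee_rot: [-3.141, -0.0, 1.329]
wrist_force: [2.0, -1.1, -6.1]
finger_gap: 0.699
```

Request:
move_arm(
  motion=[
    [0,0,0.06,0,0,0,0.6],
    [0,0,0.06,0,0,0,0.6],
  ],
)

```text
time_s: 6.62
ee_pos: [0.4721, 0.0031, 0.1666]
ee_rot: [-3.141, -0.001, 1.329]
wrist_force: [1.8, -1.5, -6.3]
finger_gap: 0.696
```

Request:
move_arm(
  motion=[
    [0,0,0.06,0,0,0,0.6],
    [0,0,0.06,0,0,0,0.6],
  ],
)

```text
time_s: 6.88
ee_pos: [0.4721, 0.0031, 0.168]
ee_rot: [-3.141, -0.001, 1.329]
wrist_force: [2.3, -1.5, -1.9]
finger_gap: 0.696
```

```bash
python3 - <<'E'
from h import *
st=bot.state();im,d=bot.get_image("wrist");cv2.imwrite("pics/w4.png",cv2.resize(im[140:240,220:340],None,fx=5,fy=5,interpolation=cv2.INTER_CUBIC))
print(bot.state()["ee_pos"],bot.state()["wrist_force"])
E
```

```text
[0.47208101 0.00309548 0.16820895] [ 1.21965165 -2.10908057 -1.49727372]
```

View pics/w4.png

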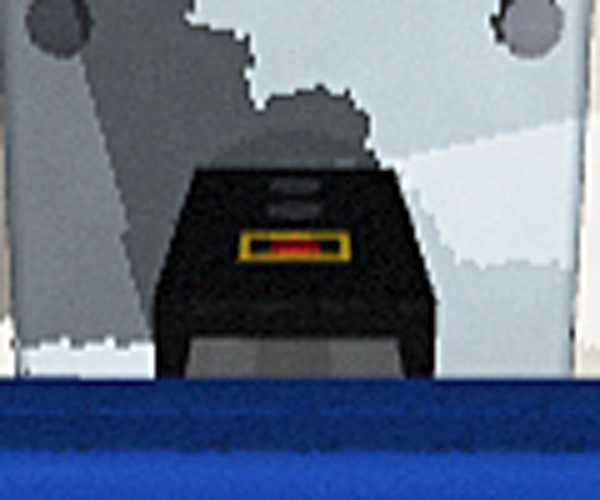

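Red now shows in the middle of the yellow frame, and the pull dropped. I'll hold here and look again.

Request:
move_arm(
  motion=[
    [0,0,0,0,0,0,0.6],
    [0,0,0,0,0,0,0.6],
    [0,0,0,0,0,0,0.6],
  ],
)

```text
time_s: 7.3
ee_pos: [0.4721, 0.0031, 0.1685]
ee_rot: [-3.141, -0.0, 1.329]
wrist_force: [0.6, -2.1, -4.2]
finger_gap: 0.697
```

```bash
python3 - <<'E'
from h import *
st=bot.state();im,d=bot.get_image("wrist");cv2.imwrite("pics/w5.png",cv2.resize(im[140:240,220:340],None,fx=5,fy=5,interpolation=cv2.INTER_CUBIC))
print(bot.state()["ee_pos"],bot.state()["wrist_force"])
E
```

```text
[0.47207732 0.00307013 0.1684746 ] [ 1.68702541 -1.19324109 -4.36968608]
```

View pics/w5.png

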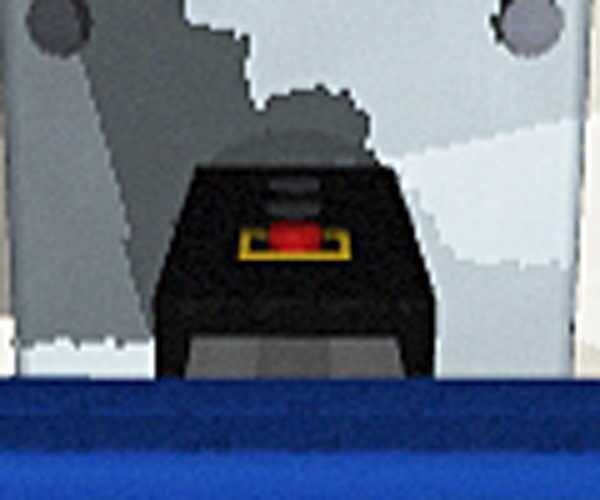

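The button now sticks out past the front of the yellow frame, so it has popped. I'll stop pulling and let go of the cup.

Request:
move_arm(
  motion=[
    [0,0,0,0,0,0,0.72],
    [0,0,0,0,0,0,0.8],
    [0,0,0,0,0,0,1],
    [0,0,0,0,0,0,1],
    [0,0,3,0,0,0,1],
    [0,0,3,0,0,0,1],
    [0,0,2,0,0,0,1],
    [0,0,0,0,0,0,1],
  ],
)

```text
time_s: 8.35
ee_pos: [0.4719, 0.0034, 0.2512]
ee_rot: [-3.141, -0.001, 1.329]
wrist_force: [-0.2, -0.1, -0.8]
finger_gap: 1.002
```

```bash
python3 - <<'E'
from h import *
st=bot.state();im,d=bot.get_image("wrist");cv2.imwrite("pics/w6.png",im)
print(st["ee_pos"],st["ee_rot"],st["wrist_force"])
C=cam("wrist",st);P=cloud(C,d);hsv=cv2.cvtColor(im,cv2.COLOR_BGR2HSV)
m=((hsv[...,0]>100)&(hsv[...,0]<130)&(hsv[...,1]>130)&(hsv[...,2]>60)&(abs(P[...,2]-.200)<.009)&(P[...,0]<.53)).astype(np.uint8)
c=max(cv2.findContours(m,0,2)[0],key=cv2.contourArea)
zr=np.median(P[m.astype(bool)][:,2]);print("rim z",zr)
w=np.array([onplane(C,p,zr) for p in c[:,0]+0.0])[:,:2].astype(np.float32)*1000
print(cv2.minAreaRect(w))
n="top";im,d=bot.get_image(n);cv2.imwrite("pics/top1.png",im);C=cam(n);P=cloud(C,d)
m=(cv2.cvtColor(im,cv2.COLOR_BGR2HSV)[...,2]<60);k=np.zeros_like(m);k[203:230,368:394]=1;m&=k
m=m.astype(np.uint8);c=max(cv2.findContours(m,0,2)[0],key=cv2.contourArea);r=cv2.minEnclosingCircle(c);print(r,cv2.contourArea(c),onplane(C,r[0],.087))
E
```

```text
[0.47190734 0.00335365 0.25117521] [-3.14118031e+00 -8.92145553e-04  1.32895117e+00] [-0.21168673 -0.05407055 -0.7986415 ]
rim z 0.19993974471591813
((471.0558166503906, 2.103893280029297), (59.55146408081055, 60.889801025390625), 76.11693572998047)
((380.4615478515625, 215.88461303710938), 7.539435386657715) 146.5 [ 0.47696295 -0.24087898  0.087     ]
```

View pics/w6.png

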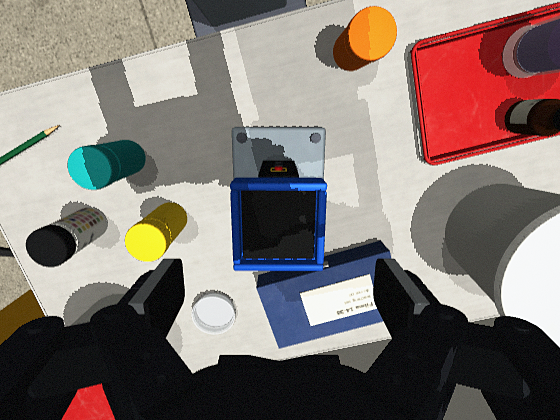

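The cup rim is now at z 0.200, and red still shows in the frame at (279,170), so the lock holds. Next I'll go to the pot, whose black cap is at (50,245).

Request:
move_arm(
  motion=[
    [0.1,-6,0,0,0,0,1],
    [0.1,-6,0,0,0,0,1],
    [0.1,-5.5,-1,0,0,0,1],
    [0.1,-4,-2.5,0,0,0,1],
    [0,-1,-2,0,0,0,1],
    [0,0,0,0,0,0,1],
  ],
)

```text
time_s: 9.2
ee_pos: [0.4726, -0.2263, 0.1848]
ee_rot: [-3.13, -0.003, 1.332]
wrist_force: [-0.3, 0.0, 0.4]
finger_gap: 0.997
```

```bash
python3 - <<'E'
from h import *
st=bot.state();im,d=bot.get_image("wrist");cv2.imwrite("pics/w7.png",im)
print(st["ee_pos"],st["ee_rot"],st["wrist_force"])
C=cam("wrist",st);P=cloud(C,d)
m=((im.max(2)<70)&(abs(P[...,2]-.087)<.006)&(abs(P[...,1]+.242)<.05)&(abs(P[...,0]-.477)<.05)).astype(np.uint8)
c=max(cv2.findContours(m,0,2)[0],key=cv2.contourArea);r=cv2.minEnclosingCircle(c);print(r)
zr=np.median(P[m.astype(bool)][:,2]);print("z",zr)
w=np.array([onplane(C,p,.087) for p in c[:,0]+0.0])[:,:2].astype(np.float32)*1000
print(cv2.minEnclosingCircle(w),cv2.fitEllipse(w))
E
```

```text
[ 0.47260061 -0.22628983  0.184805  ] [-3.13026284e+00 -2.60769086e-03  1.33200703e+00] [-0.29810936  0.02766713  0.35271716]
((255.86190795898438, 217.60238647460938), 26.909751892089844)
z 0.08673577005402977
((475.7232971191406, -246.17376708984375), 21.481666564941406) ((475.78924560546875, -246.09750366210938), (41.537681579589844, 41.986087799072266), 49.20815658569336)
```

View pics/w7.png

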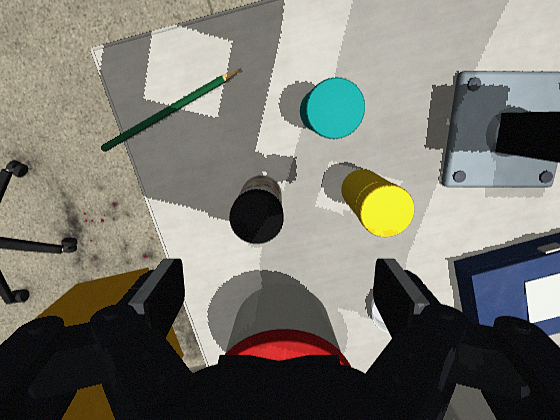

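Request:
move_arm(
  motion=[
    [0.15,-1.0,0,-0.0052,-0.0105,-0.003,1],
    [0,0,0,0,0,0,1],
  ],
)

```text
time_s: 9.5
ee_pos: [0.4754, -0.2351, 0.1876]
ee_rot: [3.137, 0.001, 1.332]
wrist_force: [0.0, 1.0, 0.5]
finger_gap: 0.996
```

```bash
python3 - <<'E'
from h import *
st=bot.state();im,d=bot.get_image("wrist")
print(st["ee_pos"],st["ee_rot"],st["wrist_force"])
C=cam("wrist",st);P=cloud(C,d)
m=((im.max(2)<70)&(abs(P[...,2]-.087)<.006)&(abs(P[...,1]+.242)<.05)&(abs(P[...,0]-.477)<.05)).astype(np.uint8)
c=max(cv2.findContours(m,0,2)[0],key=cv2.contourArea)
w=np.array([onplane(C,p,.087) for p in c[:,0]+0.0])[:,:2].astype(np.float32)*1000
print(cv2.minEnclosingCircle(w))
E
```

```text
[ 0.47539109 -0.23508837  0.18762902] [3.13717950e+00 9.12211767e-04 1.33181841e+00] [0.04336871 1.04092835 0.53930423]
((475.6650390625, -246.01480102539062), 21.550432205200195)
```

Request:
move_arm(
  motion=[
    [0,-1.1,0,0.001,0.0043,-0.003,1],
    [0,0,0,0,0,0,1],
    [0,0,-3,0,0,0,1],
    [0,0,-3,0,0,0,1],
    [0,0,0,0,0,0,1],
  ],
)

```text
time_s: 10.18
ee_pos: [0.476, -0.2465, 0.1281]
ee_rot: [3.14, 0.001, 1.329]
wrist_force: [-0.8, -0.1, 0.4]
finger_gap: 0.999
```

Request:
move_arm(
  motion=[
    [0,0.05,-3,0,0,0,1],
    [0,0,-3,0,0,0,1],
    [0,0,-2,0,0,0,1],
    [0,0,-0.6,0,0,0,1],
    [0,0,0,0,0,0,1],
  ],
)

```text
time_s: 10.8
ee_pos: [0.4786, -0.2474, 0.0464]
ee_rot: [3.133, 0.003, 1.329]
wrist_force: [0.4, 1.3, 0.1]
finger_gap: 0.997
```

Request:
move_arm(
  motion=[
    [-0.25,0.1,-0.5,0.005,0.0077,0,1],
    [0,0,0,0,0,0,1],
    [0,0,0,0,0,0,1],
  ],
)

```text
time_s: 11.18
ee_pos: [0.4768, -0.2469, 0.0433]
ee_rot: [3.14, 0.001, 1.329]
wrist_force: [0.7, -0.8, -0.2]
finger_gap: 0.999
```

Request:
move_arm(
  motion=[
    [-0.1,0.1,-0.1,0,0,0,1],
    [0,0,0,0,0,0,0.7],
    [0,0,0,0,0,0,0.6],
    [0,0,0,0,0,0,0.52],
    [0,0,0,0,0,0,0.4],
    [0,0,0,0,0,0,0.4],
    [0,0,0,0,0,0,0.4],
    [0,0,0,0,0,0,0.4],
  ],
  grip_force=25,
)

```text
time_s: 12.18
ee_pos: [0.4759, -0.2459, 0.0427]
ee_rot: [3.139, 0.001, 1.329]
wrist_force: [0.4, -0.7, 0.5]
finger_gap: 0.493
```

```bash
python3 - <<'E'
from h import *
st=bot.state();im,d=bot.get_image("wrist");cv2.imwrite("pics/w8.png",im)
print(st["ee_pos"],st["ee_rot"],st["wrist_force"],st["finger_gap"])
E
```

```text
[ 0.47589976 -0.24585428  0.04274712] [3.13899793e+00 8.08069337e-04 1.32899218e+00] [ 0.4338131  -0.67246737  0.4944093 ] 0.4927145677207076
```

View pics/w8.png

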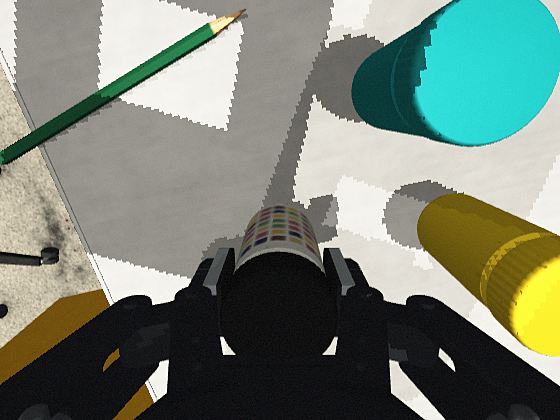

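Request:
move_arm(
  motion=[
    [0,0,1,0,0,0,0.4],
    [0,0,2,0,0,0,0.4],
    [0,0,3,0,0,0,0.4],
    [0,0,4,0,0,0,0.4],
    [0,0,4,0,0,0,0.4],
    [0,0,4,0,0,0,0.4],
    [0,0,3,0,0,0,0.4],
    [0,0,2,0,0,0,0.4],
    [0,0,0,0,0,0,0.4],
  ],
)

```text
time_s: 13.35
ee_pos: [0.4742, -0.2449, 0.2906]
ee_rot: [3.133, 0.003, 1.329]
wrist_force: [0.1, 0.3, -0.8]
finger_gap: 0.491
```

Request:
move_arm(
  motion=[
    [0,2,0,0.002,0.0084,0,0.4],
    [0,4,0,0,0,0,0.4],
    [0,5,0,0,0,0,0.4],
    [0,5,0,0,0,0,0.4],
    [0,4,0,0,0,0,0.4],
    [0,2,0,0,0,0,0.4],
    [0,1,0,0,0,0,0.4],
    [0,0,0,0,0,0,0.4],
    [0,0,0,0,0,0,0.4],
  ],
)

```text
time_s: 14.48
ee_pos: [0.4693, -0.0029, 0.2801]
ee_rot: [-3.125, 0.003, 1.33]
wrist_force: [0.2, -0.1, -0.1]
finger_gap: 0.488
```

```bash
python3 - <<'E'
from h import *
st=bot.state();im,d=bot.get_image("wrist");cv2.imwrite("pics/w9.png",im)
print(st["ee_pos"],st["ee_rot"],st["wrist_force"],st["finger_gap"])
im,d=bot.get_image("scene");cv2.imwrite("pics/s9.png",cv2.resize(im[120:270,200:360],None,fx=4,fy=4,interpolation=cv2.INTER_CUBIC))
E
```

```text
[ 0.46934973 -0.00285937  0.2801223 ] [-3.12513857e+00  2.64456738e-03  1.32963355e+00] [ 0.15064134 -0.08170964 -0.09824089] 0.48802022797681793
```

View pics/w9.png

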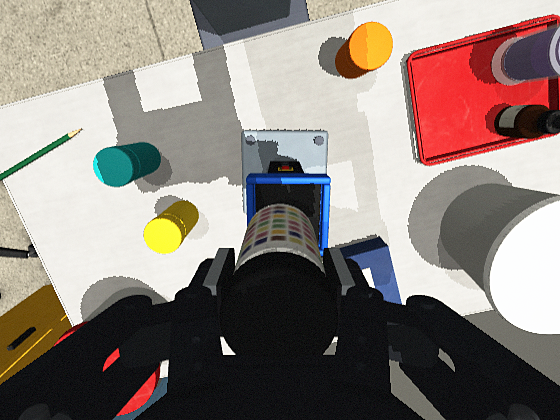

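View pics/s9.png

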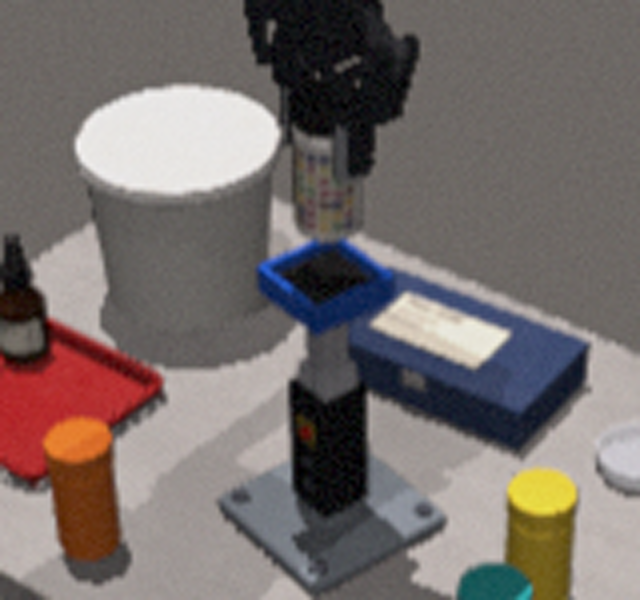

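The pot hangs above the cup and red still shows in the yellow frame. I'll correct the tilt and centre the pot.

Request:
move_arm(
  motion=[
    [0.22,0.55,-1,-0.001,-0.0167,0,0.4],
    [0,0,0,0,0,0,0.4],
    [0,0,0,0,0,0,0.4],
  ],
)

```text
time_s: 14.95
ee_pos: [0.4718, 0.0019, 0.2692]
ee_rot: [3.141, -0.001, 1.327]
wrist_force: [-0.2, 0.5, -0.3]
finger_gap: 0.494
```

Request:
move_arm(
  motion=[
    [0,0.06,-0.8,0,0,0,0.4],
    [0,0,-0.8,0,0,0,0.4],
    [0,0,-0.5,0,0,0,0.4],
    [0,0,0,0,0,0,0.4],
    [0,0,0,0,0,0,0.4],
  ],
)

```text
time_s: 15.58
ee_pos: [0.4717, 0.0024, 0.2465]
ee_rot: [3.141, -0.001, 1.327]
wrist_force: [0.3, -0.7, -0.5]
finger_gap: 0.491
```

```bash
python3 - <<'E'
from h import *
st=bot.state();im,d=bot.get_image("wrist");cv2.imwrite("pics/w10.png",im)
print(st["ee_pos"],st["ee_rot"],st["wrist_force"],st["finger_gap"])
E
```

```text
[0.47169697 0.00241269 0.2465232 ] [ 3.14098859e+00 -5.48193252e-04  1.32716331e+00] [ 0.28641471 -0.68311468 -0.51397252] 0.4911596322246522
```

View pics/w10.png

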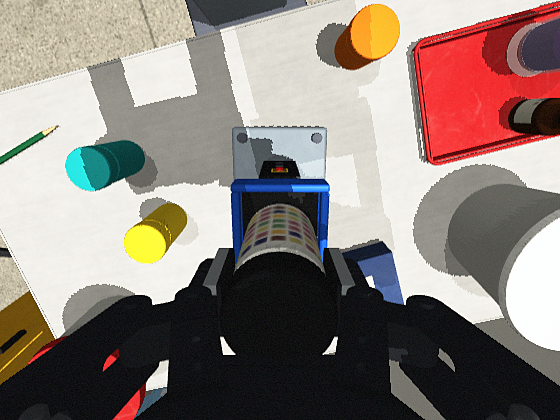

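Request:
move_arm(
  motion=[
    [0,0,-0.3,0,0,0,0.4],
    [0,0,-0.3,0,0,0,0.4],
    [0,0,-0.2,0,0,0,0.4],
    [0,0,0,0,0,0,0.4],
  ],
)

```text
time_s: 16.12
ee_pos: [0.4718, 0.0024, 0.2382]
ee_rot: [3.141, -0.001, 1.327]
wrist_force: [-0.4, 0.4, 0.2]
finger_gap: 0.493
```

Request:
move_arm(
  motion=[
    [0,0,-0.1,0,0,0,0.4],
    [0,0,-0.08,0,0,0,0.4],
    [0,0,0,0,0,0,0.4],
  ],
)

```text
time_s: 16.5
ee_pos: [0.4718, 0.0024, 0.2364]
ee_rot: [3.14, -0.001, 1.327]
wrist_force: [-0.3, -0.9, -1.2]
finger_gap: 0.495
```

Request:
move_arm(
  motion=[
    [0,0,-0.06,0,0,0,0.4],
    [0,0,0,0,0,0,0.4],
  ],
)

```text
time_s: 16.75
ee_pos: [0.4719, 0.0024, 0.2359]
ee_rot: [3.14, -0.001, 1.327]
wrist_force: [0.9, 0.1, -0.3]
finger_gap: 0.493
```

Request:
move_arm(
  motion=[
    [0,0,-0.06,0,0,0,0.4],
    [0,0,0,0,0,0,0.4],
  ],
)

```text
time_s: 17.0
ee_pos: [0.4719, 0.0024, 0.2354]
ee_rot: [3.14, -0.001, 1.327]
wrist_force: [0.5, -0.2, -0.9]
finger_gap: 0.49
```

Request:
move_arm(
  motion=[
    [0,0,-0.06,0,0,0,0.4],
    [0,0,0,0,0,0,0.4],
  ],
)

```text
time_s: 17.25
ee_pos: [0.472, 0.0024, 0.2352]
ee_rot: [3.139, -0.001, 1.327]
wrist_force: [-1.3, 0.2, 1.3]
finger_gap: 0.493
```

Request:
move_arm(
  motion=[
    [0,0,-0.06,0,0,0,0.4],
    [0,0,0,0,0,0,0.4],
  ],
)

```text
time_s: 17.5
ee_pos: [0.4722, 0.0024, 0.2351]
ee_rot: [3.138, -0.001, 1.327]
wrist_force: [-0.3, -1.0, 0.9]
finger_gap: 0.491
```

Request:
move_arm(
  motion=[
    [0,0,-0.06,0,0,0,0.4],
    [0,0,0,0,0,0,0.4],
  ],
)

```text
time_s: 17.75
ee_pos: [0.4723, 0.0024, 0.235]
ee_rot: [3.138, -0.001, 1.327]
wrist_force: [-1.2, -0.5, 0.6]
finger_gap: 0.492
```

Request:
move_arm(
  motion=[
    [0,0,-0.15,0,0,0,0.4],
    [0,0,0,0,0,0,0.4],
  ],
)

```text
time_s: 18.0
ee_pos: [0.4727, 0.0023, 0.235]
ee_rot: [3.136, -0.001, 1.327]
wrist_force: [-0.7, -0.9, 2.5]
finger_gap: 0.489
```

```bash
python3 - <<'E'
from h import *
print(bot.state()["wrist_force"]);im,d=bot.get_image("scene");cv2.imwrite("pics/s10.png",cv2.resize(im[120:270,200:360],None,fx=4,fy=4,interpolation=cv2.INTER_CUBIC))
im,d=bot.get_image("wrist");cv2.imwrite("pics/w11.png",im)
print(bot.state()["wrist_force"])
E
```

```text
[-0.66123746 -0.88734103  2.45151317]
[-1.22980586 -0.26287344  6.55786564]
```

View pics/s10.png

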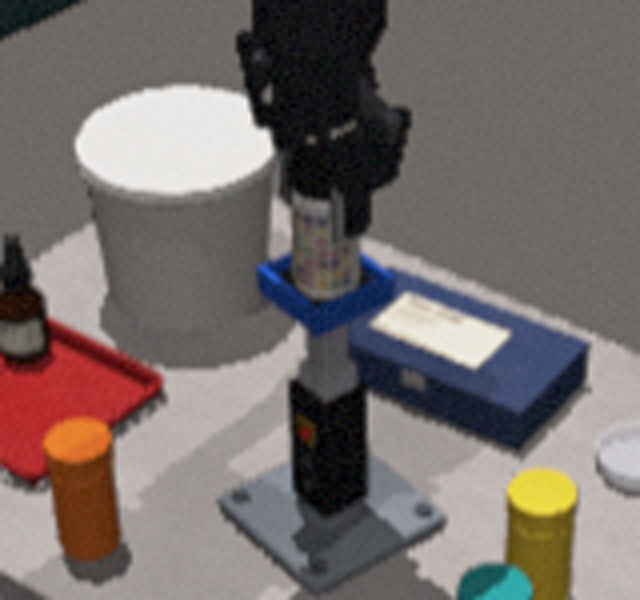

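View pics/w11.png

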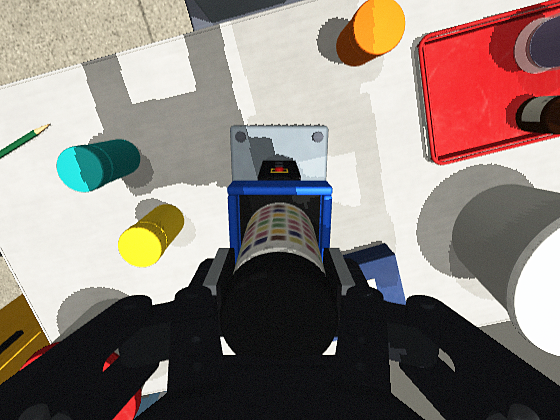

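The pot is inside the recess and the force shows contact at the expected height (TCP z 0.235). I'll release it.

Request:
move_arm(
  motion=[
    [0,0,0.03,0,0,0,0.4],
    [0,0,0,0,0,0,0.52],
    [0,0,0,0,0,0,0.6],
    [0,0,0,0,0,0,0.8],
    [0,0,0,0,0,0,1],
    [0,0,0,0,0,0,1],
    [0,0,0,0,0,0,1],
  ],
)

```text
time_s: 18.98
ee_pos: [0.4723, 0.0024, 0.2339]
ee_rot: [3.138, -0.001, 1.327]
wrist_force: [-1.0, -1.0, -0.3]
finger_gap: 0.999
```

```bash
python3 - <<'E'
from h import *
st=bot.state();im,d=bot.get_image("wrist");cv2.imwrite("pics/w12.png",im)
print(st["ee_pos"],st["ee_rot"],st["wrist_force"],st["finger_gap"])
E
```

```text
[0.47234558 0.00238015 0.23394067] [ 3.13750760e+00 -1.18317357e-03  1.32714403e+00] [-1.0194812  -0.98831639 -0.26619985] 0.999425936869137
```

View pics/w12.png

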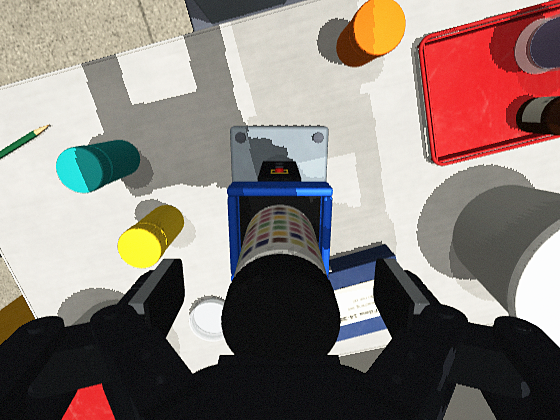

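The fingers are open and clear on both sides, and the pot stands upright. I'll go straight up.

Request:
move_arm(
  motion=[
    [0,0,1,0,0,0,1],
    [0,0,2,0,0,0,1],
    [0,0,3,0,0,0,1],
    [0,0,3,0,0,0,1],
    [0,0,3,0,0,0,1],
    [-1,0,3,0,0,0,1],
    [0,0,0,0,0,0,1],
    [0,0,0,0,0,0,1],
  ],
)

```text
time_s: 20.02
ee_pos: [0.4613, 0.0024, 0.398]
ee_rot: [3.131, -0.002, 1.327]
wrist_force: [-0.7, 0.2, 0.5]
finger_gap: 1.001
```

```bash
python3 - <<'E'
from h import *
st=bot.state();im,d=bot.get_image("wrist");cv2.imwrite("pics/w13.png",im)
print(st["ee_pos"],st["ee_rot"],st["wrist_force"])
C=cam("wrist",st);P=cloud(C,d)
m=((im.max(2)<70)&(abs(P[...,2]-.279)<.008)&(np.hypot(P[...,1]-.003,P[...,0]-.472)<.05)).astype(np.uint8)
c=max(cv2.findContours(m,0,2)[0],key=cv2.contourArea)
zt=np.median(P[m.astype(bool)][:,2]);print("cap z",zt)
w=np.array([onplane(C,p,zt) for p in c[:,0]+0.0])[:,:2].astype(np.float32)*1000
print(cv2.minEnclosingCircle(w))
q=P[m.astype(bool)];A=np.c_[q[:,:2],np.ones(len(q))];print("cap slope",np.linalg.lstsq(A,q[:,2],rcond=None)[0][:2])
hsv=cv2.cvtColor(im,cv2.COLOR_BGR2HSV)
b=(hsv[...,0]>100)&(hsv[...,0]<130)&(hsv[...,1]>130)&(abs(P[...,2]-.2)<.008)&(P[...,0]<.53)
print("rim z",np.median(P[b][:,2]))
im,d=bot.get_image("scene");cv2.imwrite("pics/s13.png",cv2.resize(im[120:270,200:360],None,fx=4,fy=4,interpolation=cv2.INTER_CUBIC))
E
```

```text
[0.46132479 0.00242161 0.39800394] [ 3.13133952e+00 -2.39102493e-03  1.32717790e+00] [-0.70810377  0.16984164  0.47216782]
cap z 0.27908606056046636
((472.5675964355469, 1.4232864379882812), 22.071374893188477)
cap slope [ 0.03036352 -0.00752319]
rim z 0.19956860235195217
```

View pics/w13.png

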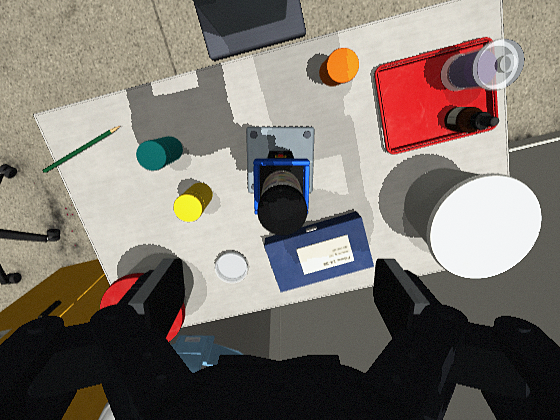

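View pics/s13.png

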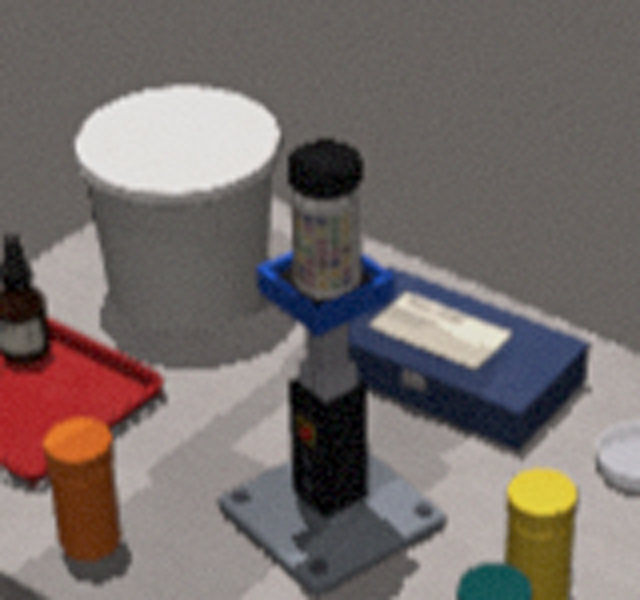

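The pot is upright in the cup. Its cap top is at 0.279, which equals the floor at 0.192 plus the pot's 0.087 height. The button still shows red in the frame, so I'm handing in.

```bash
python3 -c "
from cell import bot
print(bot.job_done())"
```

```text
the job is handed in; nothing more can be done
None
```

I pulled the cup up about 33 mm until the red button popped through the hole, then stood the black-capped pot in the cup, let go and handed the job in at about 20 s. No verdict is reported.

**Lifting the cup:** I gripped with 20 N and went to steps of 0.6–1 mm near the hole. The wrist force stayed at or below about 7.5 N in every reading. I stopped when red showed in the yellow frame; a second look showed the button sticking out past it.

**Placing the pot:** It touched the cup floor at the expected height, with at most about 6.6 N of wrist force. I then opened the fingers and went straight up.

**Last checks:**

| Check | Measured | Wanted |
|---|---|---|
| Cap top height | z = 0.279 m | floor 0.192 + pot 0.087 m |
| Pot axis from cup centre | about 1.5 mm | under 8 mm |
| Slope of the cap top | about 0.03 rad (depth camera, so noisy) | under 0.1 rad |
| Rim height | 0.1996 m | same as before placing (0.1999 m) |
| Button | red still showing in the frame | out more than 6 mm |
| Gripper | about 12 cm above the pot | touching nothing |

- **Disagreements:** The top and wrist cameras disagreed by 2–4 mm on the cup and pot positions. I went mainly by the wrist camera and by where the gripper had closed on the cup.
- **Not measured:** I judged the button's travel only by eye and its load only from the wrist force. I did not re-measure the tubs, jar and dropper bottle, but they look undisturbed in the last pictures.

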